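# Fit the drip cup to the wet grinder

### The arm

A 6-joint arm with a two-finger parallel gripper is mounted at the origin on the work surface. World frame = base frame: x ahead of the robot, y to its left, z up, the work surface at z = 0. Lengths are in m, angles in rad, forces in N, time in s.
With the tool pointing down it reaches from about 0.4 to 0.925 m from the base axis. Payload 12.5 kg.
Tool frame: the origin (TCP) lies midway between the tips of the shut fingers; the grasp point (between the pads) lies 19 mm behind it (grasp_offset is the distance from the TCP to the grasp point, in m); z points along the fingers, y is the direction in which the jaws open and shut (so a half turn about z gives the same grasp; the last joint's range is limited). The gripper opens to 95 mm and grips with 3 to 60 N. Pads are 20 mm wide; open, the fingers measure 119 mm over their backs; the gripper's body (75 mm by 180 mm) begins 59 mm behind the grasp point.
Start: joints at [-1.449, 0.491, 1.559, -0, 1.092, -0.106], TCP at [0.141, -0.609, 0.215] pointing down, gripper open.
Joint ranges: [-3.1, 3.1], [-0.84, 2.19], [0.05, 2.79], [-1.13, 4.28], [0.06, 2.93], [-2.69, 2.69]. Speed limits (rad/s): [2.22, 2.22, 2.79, 3.14, 3.14, 3.14].

### API

Orientations are given as a unit quaternion [x, y, z, w].
In Python, from workcell import move_ptp, servo_line, goto_joints, open_gripper, close, pause, inverse_kinematics, read_state, read_camera, PlanningError, close_job, search_frame, masks_of, grasp_offset gives the robot as it stands. Calls block until the motion is done:
- move_ptp(position, orientation): joint-space move of the TCP to a pose.
- servo_line(position, ori=None, speed=0.15, until_force=None): straight line of the TCP; ori=None keeps the orientation; speed is the mean speed in m/s. With until_force (N) it stops when the force on the tool has changed by that much, and returns True; else False.
- goto_joints(angles): joint-space move.
- open_gripper() and close(force=None): open the fingers fully, or close them until they stop; force is the grip in N (None keeps the last).
- pause(seconds).
- inverse_kinematics(position, orientation): joint angles nearest the present ones, or None.
- read_state(): the state.
- read_camera(name): name is "scene" or "side" or "wrist"; returns a dict with "color" (384x512x3 uint8, red, green, blue), "depth" (384x512 float32, m along the optical axis (not along the pixel's ray), 0 where there is no reading), "intrinsics" (3x3 intrinsics, pixels), "R" (3x3) and "t" (3): a world point X has camera coordinates R X + t. Camera axes: x right, y down, z forward; pixel columns grow to the right and rows downward; lengths in m; the calibration is good to about 2 mm. A picture is of the moment at which its call begins.
A pose or a line that the arm cannot do raises PlanningError and nothing moves.
- close_job(): hands the job in, once; it reports no verdict.
Trained networks look in a picture, given as the dict that the camera call returned (one of the last four; its "shot" number tells which), for a name from the list of things; names that differ only in an ending like _2 or _b are one class to them, and where a whole thing is asked for, a point or a joint stands for the part that bears it (a point fixed in the world has none). Each returns a list of dicts, best first, with "p" (0 to 1); they miss things now and then, are a little off and sometimes report something else, mostly with a low value. They report only what shows in the picture. A call takes as long as a camera call.
- search_frame(picture, label): "rect" ([left, top, right, bottom] in pixels, round what is visible of it).
- masks_of(picture, label): "region" (384x512 bool, what is visible of it) and "rect" ([left, top, right, bottom] in pixels, round what is visible of it).
The state is a dict: "clock": time; "joints": joint angles; "qvel": joint speeds; "tau": joint torques, N m; "tool_pos": TCP position; "tool_rot": TCP orientation; "ft_force": force on the tool from outside, world axes, zero at the start; "moment": the same for the moment, N m; "grip_width": finger opening in m.
Only numpy, scipy, OpenCV 4.12 (cv2) and the standard library are available. Lean on these libraries where they do the work, as an engineer would, in place of code of your own. Each camera call takes 0.05 s, during which the arm holds its last target.

### The job

Get the water drip of the wet grinder ready: screw the hand-started iron bend further into its clamped brass valve body (clockwise seen from its mouth) until it goes stiff, and stop when its mouth faces straight up, without going past. Then take the drip cup out of the wooden rack and stand it in the bend's mouth, pushed fully home, and last turn the cock lever until it lies along the copper pipe. Leave the other things on the bench where they are.

Things in the scene. Friction and masses are not known exactly. Their poses are not given: they have to be found in the camera images.
- drip_stand: Drip stand and wet grinder, one machine. Origin on the bench straight below the bend's knee (160 mm up); z up, x away from the robot, y along the copper pipe to the stone. The pipe (12 mm, 48 mm up) runs along y at x = 45 mm to a riser at y = 264 mm, 200 mm high; the grinder, 200 mm high, begins at y = 290 mm. A 10 mm plate stands at y = -40 mm, 127 mm high.
- valve_axis (a point): The bend's knee, on the axis of the clamped brass valve body. Fixed in the stand. Its z axis is the valve-body axis, leaning 30 degrees from vertical: going up it leans to the stand's -x side, (-0.5, 0, 0.866) in the stand's frame; its y axis is the stand's. Valve body (45 mm across its hexagon) ends 12 mm below this point, the clamp (72 mm wide) 35 mm below, along the axis.
- bend (a joint): Angle (rad) of the iron 30-degree bend about the z axis of valve_axis, growing clockwise seen from above (screwing in; 1.8 mm a turn). Starts between -1.75 and -1.25. At 0.45 the mouth faces straight up. A taper thread: it turns with under 0.1 N m at first and stiffens steadily, to about 0.25 N m at -0.65 and 0.44 N m at 0.45. It stays where it is left.
- bend_mouth (a point): Centre of the bend's open mouth, at its rim, 42 mm from the knee. z points out of the mouth, 30 degrees from the valve axis; x and y are the stand's when bend is 0.45 and turn with the bend. The mouth ends an octagonal iron collar, 28 mm long, 36 mm across flats; two 23 mm wide flats, parallel to the valve axis, face this point's +y and -y. Socket 25 mm across, 24 mm deep.
- bend_collar (a point): Middle of that octagonal collar, on the mouth's axis, 28 mm from the knee, 14 mm below the rim; axes as bend_mouth. To be gripped across y (36 mm), with the tool along the valve axis.
- cup_center (a point): The drip cup: open steel cup, 51 mm outside diameter (54 mm at the rim), on a brass spigot, 79 mm high in all, 0.14 to 0.28 kg. This point is on its axis, 55 mm above the spigot's lower end, half-way up its straight side (38 to 76 mm above that end). z up along the cup. It starts upright, its spigot in a hole of the wooden rack, shoulder on the rack's top.
- cup_shoulder (a point): On the cup's axis, the underside of its 34 mm wide shoulder, 35 mm below cup_center; it rests on the bend's rim when the cup is home. Below it is the spigot, 22 mm across, 20 mm long, chamfered.
- cock (a joint): Angle (rad) of the cock lever about a vertical pin (point cock_pin). At 0 (shut) the lever points to the stand's -x side, across the pipe; it grows clockwise seen from above to 1.571 (open, hard stop), where it lies along the pipe, pointing to the stand's +y. Starts 0 to 0.2. Needs about 2 N at the grip and stays where it is left.
- cock_pin (a point): On the vertical pin of the cock lever, at the lever's height, at (45, 118, 84) mm in the stand's frame. Fixed in the stand; axes as the stand.
- cock_grip (a point): Middle of the lever's black rubber grip, 56 mm from the pin, 84 mm above the bench. The grip is 44 mm long, 20 mm wide, 12 mm thick, flat; nothing within 20 mm below it.
- cup_rack: Wooden rack, a block 150 x 75 x 35 mm high, with two holes 80 mm apart along its x axis: at x = -35 mm the one with the cup, at x = +45 mm one with a plug. Origin under its centre.
- plug: Steel pipe plug with a hexagon head (32 mm across corners), standing in the rack's other hole, its top 51 mm above the bench. Bystander; origin at its lower end.
- stone_holder: Bench stone in a holder, 150 x 62 x 38 mm high. Fixed. Origin under its centre.
- angle_block: Aluminium angle block 75 x 45 x 40 mm. Bystander; origin under its centre.
- blade_blank: Unhandled blade blank, 285 mm long, 36 mm wide and 4 mm thick, lying flat. Bystander.
- spanner: Spanner, 170 mm, lying flat. Bystander.
- paste_jar: Polishing paste jar, 64 mm across and 62 mm high. Bystander; origin under its centre.
- brush: Brush, 160 mm, lying. Bystander.
- nipple: Spare brass pipe nipple, 33 mm across and 40 mm high, standing on end. Bystander; origin under its centre.

How it is judged:
On the way, in this order (a step that is already met when the one before it is completed fails the run):
1. the bend is screwed in until its mouth faces straight up (within about 4 degrees) (angle between bend_mouth's own z axis and vertical below 0.07 rad), for 0.2 s.
2. the cup stands home in the bend's mouth (distance between cup_shoulder and bend_mouth below 0.005 m and angle between cup_center's own z axis and vertical below 0.12 rad), for 0.2 s.
3. the cock lever lies along the pipe (value of joint cock above 1.4 rad), for 0.2 s.
At the end, for the whole second after the job is handed in: The bend's mouth faces up within 4.5 degrees, the cup stands in it with its shoulder within 5 mm of the rim's centre and tilted less than 7 degrees, and the cock lever is within 10 degrees of lying along the pipe (all of step 2 and angle between bend_mouth's own z axis and vertical below 0.08 rad and value of joint cock above 1.4 rad); the robot touches nothing.
It fails at once if the bend is screwed past upright by more than 17 degrees (value of joint bend above 0.75 rad).
It fails at once if another thing on the bench is pushed more than 25 mm (distance of any of plug, angle_block, blade_blank, spanner, paste_jar, brush, nipple from where it was at the start of the episode above 0.025 m).
It also fails if it takes over 64 s, if anything falls off the work surface, if the arm or the gripper's body presses on something with over 40 N, if the wrist force passes 120 N, or if a joint passes its speed limit or range.

## Working session

There is one attempt and no reset: what is moved stays moved. The work goes in short steps, each a Python script; the robot and the scene stay as the last script left them, time stands still between calls to the robot, and variables do not carry over. Pictures are saved under pics/ and viewed, and the job is handed in when it is done.

```bash
ls; mkdir -p pics; python3 - <<'E'
from workcell import *
import cv2,pickle
s=read_state();print(s)
print(grasp_offset)
for n in ["scene","side","wrist"]:
    p=read_camera(n);pickle.dump(p,open(n+'0.pkl','wb'))
    cv2.imwrite(f'pics/{n}0.png',cv2.cvtColor(p['color'],cv2.COLOR_RGB2BGR))
    print(n,p['intrinsics'].tolist(),p['R'].tolist(),p['t'].tolist())
    for l in ['drip_stand','bend','cup_center','cock','cup_rack','cock_grip','bend_collar']:
        m=search_frame(p,l);print(l,[(round(d['p'],2),[int(x) for x in d['rect']]) for d in m[:2]])
E
```

```text
pics
{'clock': 0.0, 'joints': array([-1.44859233e+00,  4.91562794e-01,  1.55943854e+00, -5.05656488e-06,
        1.09169504e+00, -1.05597599e-01]), 'qvel': array([ 0.0004432 ,  0.00040787,  0.00048386, -0.00064014,  0.00108043,
        0.00089291]), 'tau': array([-1.27628598e-03, -6.12645507e+01, -2.58180517e+01,  6.92520663e-02,
        4.82087815e-02, -1.30670296e-04]), 'tool_pos': array([ 0.1411411 , -0.60861117,  0.21406349]), 'tool_rot': array([ 9.93520030e-01,  1.13655820e-01, -6.82506000e-06, -5.51823342e-04]), 'ft_force': array([-0.05510245,  0.18412034, -0.44852031]), 'moment': array([-0.0389091 ,  0.00341725,  0.00822318]), 'grip_width': 0.09503919459135377}
0.0188
scene [[399.9373886771319, 0.0, 257.1730954308105], [0.0, 399.9373886771319, 190.47801079590997], [0.0, 0.0, 1.0]] [[-0.19907640448380617, 0.9798035682132539, -0.018803002270272522], [0.5684884958633113, 0.09983419676331742, -0.8166112681243709], [-0.7982414517230172, -0.17325732559750281, -0.5768816896712281]] [0.17824296778351623, -0.18596198858309992, 1.4112757374931]
drip_stand [(0.56, [283, 160, 512, 322])]

[... 867 characters left out ...]
91, 287, 334]), (0.19, [220, 93, 297, 230])]
cock [(0.52, [229, 167, 245, 172]), (0.35, [256, 292, 288, 335])]
cup_rack [(0.56, [245, 301, 338, 365])]
cock_grip [(0.42, [231, 164, 244, 172])]
bend_collar [(0.72, [234, 144, 254, 168])]
wrist [[266.88483765908336, 0.0, 253.3746458882931], [0.0, 266.88483765908336, 191.93145450960526], [0.0, 0.0, 1.0]] [[0.22524843471941433, -0.9743000194318974, 0.001617031681644625], [-0.9392466371402672, -0.21670265546191858, 0.2661873658467916], [-0.25899594065767595, -0.06147707906820783, -0.9639199507594438]] [-0.6261686348369233, -0.029561148197564842, 0.38950455035721754]
drip_stand []
bend []
cup_center []
cock []
cup_rack []
cock_grip []
bend_collar []
```

View pics/scene0.png

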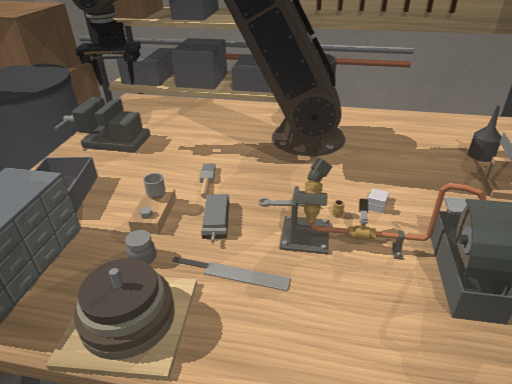

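View pics/side0.png

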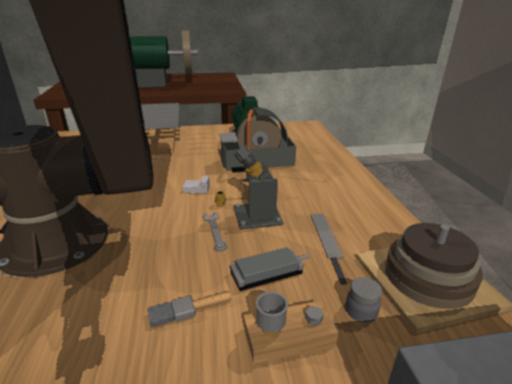

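```bash
python3 - <<'E'
import cv2,pickle
for n,(a,b,c,d) in [('scene',(280,140,440,260)),('side',(200,80,360,200))]:
    p=pickle.load(open(n+'0.pkl','rb'));im=cv2.cvtColor(p['color'],cv2.COLOR_RGB2BGR)[b:d,a:c]
    cv2.imwrite(f'pics/{n}0z.png',cv2.resize(im,None,fx=5,fy=5,interpolation=cv2.INTER_CUBIC))
E
```

```text
(no output)
```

View pics/scene0z.png

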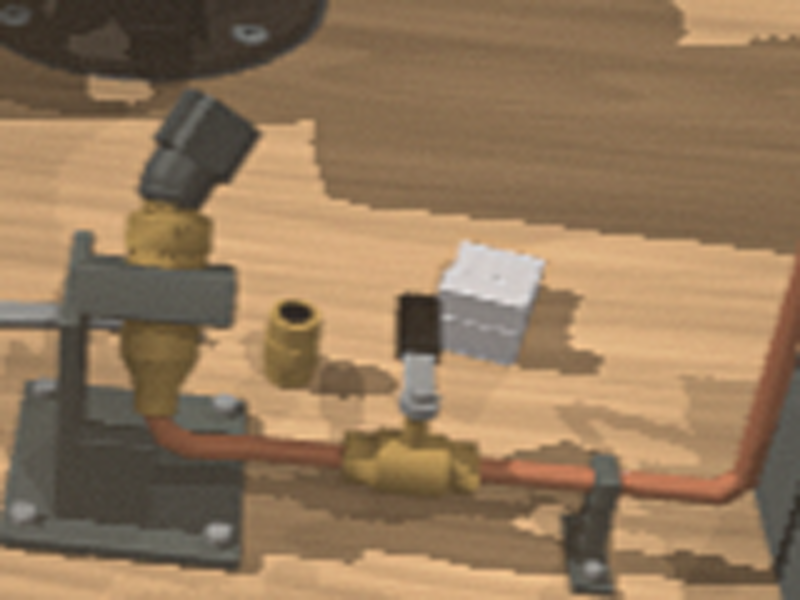

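View pics/side0z.png

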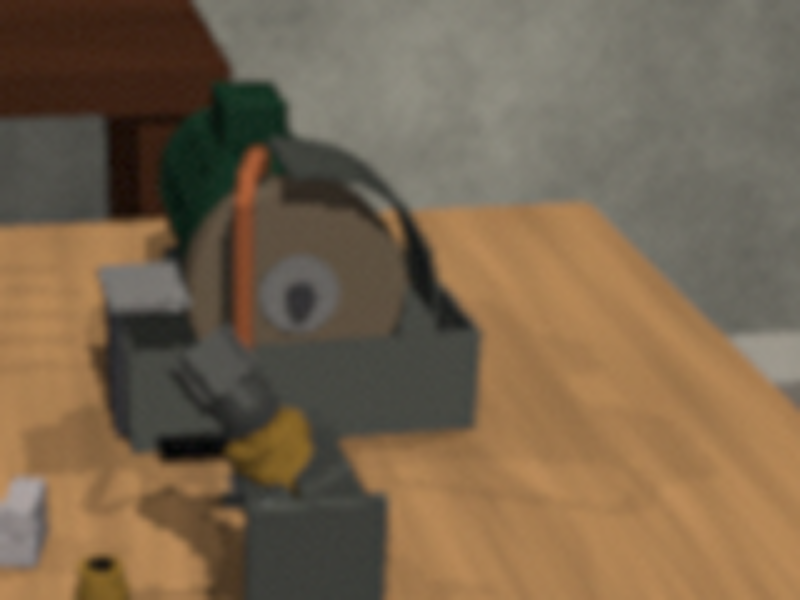

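The scene view shows the stand: bend collar at about (320,167), brass valve body near (313,190), black cock grip at (363,205), and pipe to riser at (430,235). The cup is at (154,185) in the rack.

```bash
cat > h.py <<'E'
import numpy as np,cv2,pickle
def cloud(p):
    K=p['intrinsics'];d=p['depth'];v,u=np.mgrid[0:384,0:512]
    X=np.stack([(u-K[0,2])/K[0,0]*d,(v-K[1,2])/K[1,1]*d,d],-1)
    W=(X-p['t'])@p['R']
    W[d==0]=np.nan
    return W
def proj(p,X):
    c=np.asarray(X)@p['R'].T+p['t'];K=p['intrinsics']
    return np.stack([K[0,0]*c[...,0]/c[...,2]+K[0,2],K[1,1]*c[...,1]/c[...,2]+K[1,2]],-1)
E
python3 - <<'E'
from h import *
p=pickle.load(open('scene0.pkl','rb'));W=cloud(p)
hsv=cv2.cvtColor(p['color'],cv2.COLOR_RGB2HSV)
h,s,v=[hsv[...,i].astype(int) for i in range(3)]
rgb=p['color'].astype(int)
print(p['color'][235,410],p['color'][232,335],p['color'][210,430])
m=(h<12)&(s>130)&(v>70);m[:170]=0;m[:,:300]=0
pts=W[m];print(len(pts));
z=pts[:,2];
low=pts[(z>.03)&(z<.07)];print('low',low.mean(0),len(low))
vx=cv2.fitLine(low[:,:2].astype(np.float32),cv2.DIST_HUBER,0,.01,.01).ravel();print(vx, low[:,1].min(),low[:,1].max())
r=pts[(z>.08)];print('riser',np.c_[r[::8]].round(3))
o=np.zeros((384,512,3),np.uint8);o[m]=p['color'][m];cv2.imwrite('pics/m.png',o)
E
```

```text
[193 122  89] [106  76  56] [217 174 129]
716
low [0.53998055 0.19819018 0.05410838] 317
[ 0.04575617 -0.9989526   0.5413342   0.17163423] 0.058017773326937395 0.3203734888252445
riser [[0.535 0.327 0.204]
 [0.537 0.331 0.203]
 [0.532 0.322 0.196]
 [0.541 0.334 0.203]
 [0.542 0.348 0.206]
 [0.537 0.323 0.197]
 [0.541 0.336 0.201]
 [0.546 0.349 0.206]
 [0.531 0.316 0.19 ]
 [0.543 0.327 0.199]
 [0.542 0.342 0.2  ]
 [0.548 0.354 0.206]
 [0.532 0.314 0.187]
 [0.54  0.327 0.194]
 [0.546 0.347 0.201]
 [0.549 0.36  0.205]
 [0.532 0.315 0.185]
 [0.546 0.351 0.199]
 [0.553 0.365 0.205]
 [0.535 0.318 0.185]
 [0.552 0.369 0.203]
 [0.549 0.385 0.202]
 [0.553 0.368 0.201]
 [0.552 0.382 0.202]
 [0.554 0.371 0.2  ]
 [0.556 0.385 0.203]
 [0.557 0.374 0.199]
 [0.536 0.317 0.175]
 [0.558 0.385 0.199]
 [0.556 0.387 0.196]
 [0.556 0.384 0.193]
 [0.536 0.32  0.168]
 [0.538 0.316 0.167]
 [0.533 0.315 0.16 ]
 [0.532 0.315 0.157]
 [0.531 0.315 0.151]
 [0.538 0.321 0.154]
 [0.532 0.315 0.14 ]
 [0.536 0.317 0.138]
 [0.534 0.315 0.129]
 [0.533 0.317 0.123]
 [0.535 0.318 0.119]
 [0.536 0.318 0.114]
 [0.538 0.317 0.11 ]
 [0.533 0.316 0.1  ]
 [0.535 0.316 0.097]
 [0.535 0.318 0.09 ]
 [0.537 0.318 0.087]]
```

View pics/m.png

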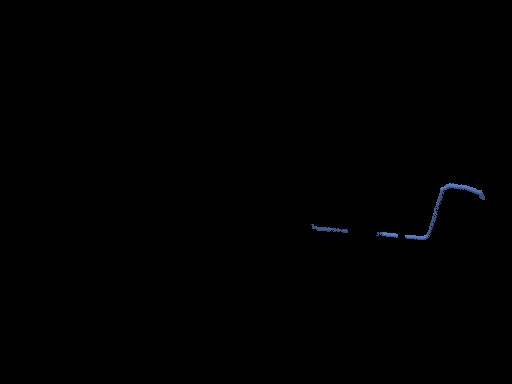

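```bash
cat >> h.py <<'E'
from scipy.spatial.transform import Rotation as Ro
class Stand:
    def __init__(s,O,yaw):
        s.O=np.array([O[0],O[1],0.]);s.R=Ro.from_euler('z',yaw).as_matrix()
        za=np.array([-.5,0,.75**.5]);ya=np.array([0,1,0.]);s.V=s.R@np.c_[np.cross(ya,za),ya,za]
        s.knee=s.O+[0,0,.16]
    def w(s,x): return s.O+s.R@np.asarray(x)
    def bendR(s,b): # mouth frame, world
        return s.V@Ro.from_euler('z',-(b-.45)).as_matrix()@s.V.T@s.R
    def collar(s,b,h=.028): return s.knee+s.bendR(b)[:,2]*h
    def grip(s,b,flip=False):
        y=s.bendR(b)[:,1]*(-1 if flip else 1);z=-s.V[:,2]
        return s.collar(b),np.c_[np.cross(y,z),y,z]
E
cat > st.py <<'E'
from h import *
S=Stand((.498,.0495),.0458)
E
python3 - <<'E'
from st import *
for n in ['scene','side']:
    p=pickle.load(open(n+'0.pkl','rb'));W=cloud(p)
    if n=='scene':
        c=W.reshape(-1,3);L=(c-S.O)@S.R
        sel=(abs(L[:,0])<.07)&(abs(L[:,1])<.06)&(L[:,2]>.155);q=L[sel]
        rel=(q-[0,0,.16])@(np.c_[[.75**.5,0,.5],[0,1,0],[-.5,0,.75**.5]])
        print(len(q)); 
        top=rel[rel[:,2]>.012];print(top.mean(0),np.arctan2(top[:,1].mean(),top[:,0].mean()),top.max(0),top.min(0))
        # radial histogram
    im=cv2.cvtColor(p['color'],cv2.COLOR_RGB2BGR);im=cv2.resize(im,None,fx=4,fy=4)
    def dot(x,col):
        u=proj(p,x);cv2.circle(im,tuple(int(k) for k in (u+.5)*4),4,col,-1)
    dot(S.knee,(0,0,255));dot(S.w((.045,.118,.084)),(255,0,0));dot(S.w((.045-.056,.118,.084)),(255,0,255))
    for b,c in [(-1.75,(0,255,0)),(-1.5,(255,255,0)),(-1.25,(0,255,255))]: dot(S.collar(b),c);dot(S.collar(b,.042),c)
    dot(S.w((.045,.264,.048)),(255,255,255))
    dot(S.w((.0,-.045,.127)),(255,255,255))
    u=proj(p,S.knee)*4; x,y=int(u[0]),int(u[1])
    cv2.imwrite(f'pics/{n}o.png',im[max(0,y-280):y+320,max(0,x-300):x+500])
E
```

```text
422
[0.00851111 0.01742694 0.02727189] 1.116481163548344 [0.01770129 0.04315286 0.04649819] [-0.01420318 -0.00513309  0.01230792]
```

View pics/sceneo.png

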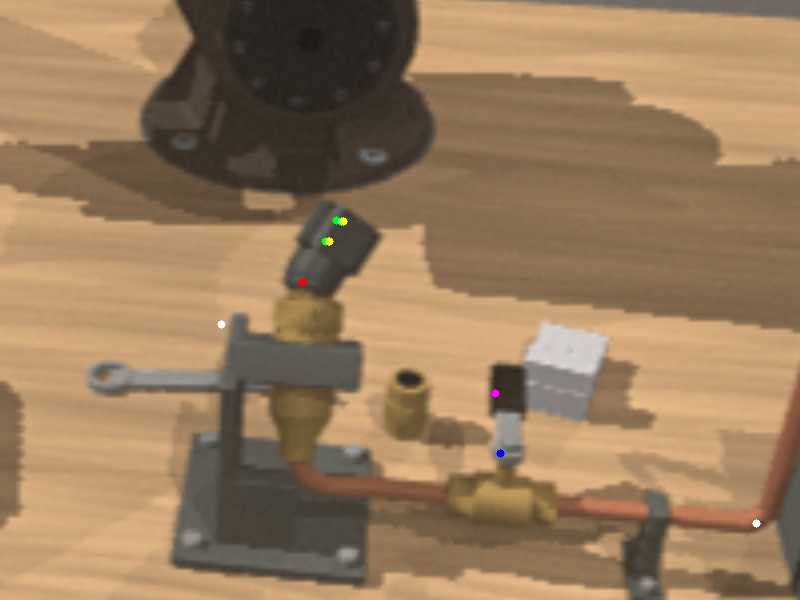

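View pics/sideo.png

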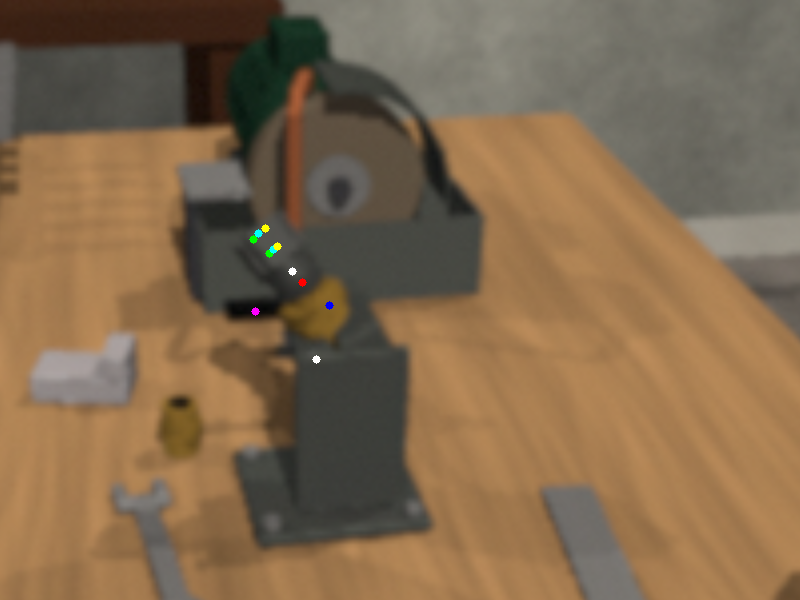

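```bash
cat >> h.py <<'E'
def quat(R): return Ro.from_matrix(R).as_quat()
E
python3 - <<'E'
from st import *
from workcell import *
s=read_state();T=Ro.from_quat(s['tool_rot']).as_matrix()
p=pickle.load(open('wrist0.pkl','rb'))
cw=-p['R'].T@p['t'];print('cam in tool',T.T@(cw-s['tool_pos']),(p['R']@T).round(3).tolist())
for f in (0,1):
  for b in (-1.75,-1.5,-1.0,-.5,0,.45,.6):
    c,R=S.grip(b,f);tcp=c+grasp_offset*R[:,2]
    q=inverse_kinematics(tcp,quat(R));q2=inverse_kinematics(tcp-.13*R[:,2],quat(R));print(f,b,None if q is None else q.round(2),None if q2 is None else q2.round(2))
E
```

```text
cam in tool [ 0.07477573  0.00059039 -0.16967601] [[-0.001, 1.0, -0.002], [-0.964, -0.001, -0.266], [-0.266, 0.001, 0.964]]
0 -1.75 [-0.03  0.27  2.28  0.54  0.08  1.9 ] [-0.05 -0.04  2.24  0.12  0.43  2.32]
0 -1.5 [-0.03  0.27  2.27  0.47  0.08  2.23] [-0.04 -0.04  2.23  0.11  0.43  2.59]
0 -1.0 None None
0 -0.5 None None
0 0 [-0.04  0.27  2.23  0.37  0.13 -2.46] [-0.06 -0.03  2.19  0.12  0.46 -2.22]
0 0.45 [-0.06  0.27  2.23  0.41  0.13 -2.07] [-0.08 -0.03  2.19  0.14  0.47 -1.81]
0 0.6 [-0.07  0.27  2.23  0.43  0.13 -1.95] [-0.09 -0.03  2.19  0.15  0.47 -1.67]
1 -1.75 [-0.03  0.27  2.28  0.54  0.08 -1.24] [-0.05 -0.04  2.24  0.12  0.43 -0.82]
1 -1.5 [-0.03  0.27  2.27  0.47  0.08 -0.91] [-0.04 -0.04  2.23  0.11  0.43 -0.56]
1 -1.0 [-0.02  0.27  2.26  0.37  0.1  -0.31] [-0.04 -0.03  2.21  0.1   0.44 -0.04]
1 -0.5 [-0.03  0.27  2.24  0.34  0.11  0.21] [-0.05 -0.03  2.2   0.11  0.46  0.45]
1 0 [-0.04  0.27  2.23  0.37  0.13  0.68] [-0.06 -0.03  2.19  0.12  0.46  0.92]
1 0.45 [-0.06  0.27  2.23  0.41  0.13  1.07] [-0.08 -0.03  2.19  0.14  0.47  1.33]
1 0.6 [-0.07  0.27  2.23  0.43  0.13  1.19] [-0.09 -0.03  2.19  0.15  0.47  1.47]
```

```bash
python3 - <<'E'
from st import *
from workcell import *
c,R=S.grip(-1.5,1);tcp=c+grasp_offset*R[:,2]
move_ptp(tcp-.15*R[:,2],quat(R))
p=read_camera('wrist');pickle.dump(p,open('wrist1.pkl','wb'))
im=cv2.cvtColor(p['color'],cv2.COLOR_RGB2BGR)
for l in ['bend','cock','plug']:
    print(l,[(round(d['p'],2),[int(x) for x in d['rect']]) for d in search_frame(p,l)[:2]])
def dot(x,col):
    u=proj(p,x);cv2.circle(im,tuple(int(k) for k in (u+.5)),3,col,-1)
dot(S.knee,(0,0,255));dot(S.w((.045,.118,.084)),(255,0,0));dot(S.w((.045-.056,.118,.084)),(255,0,255))
for b,c in [(-1.75,(0,255,0)),(-1.5,(255,255,0)),(-1.25,(0,255,255))]: dot(S.collar(b),c);dot(S.collar(b,.042),c)
cv2.imwrite('pics/w1.png',im);cv2.imwrite('pics/w1r.png',cv2.cvtColor(p['color'],cv2.COLOR_RGB2BGR));print(read_state()['clock'],read_state()['tool_pos'])
E
```

```text
bend [(0.75, [235, 164, 271, 200]), (0.73, [118, 115, 162, 219])]
cock [(0.95, [238, 68, 289, 108])]
plug []
3.9583 [0.41546144 0.05843047 0.29196162]
```

View pics/w1.png

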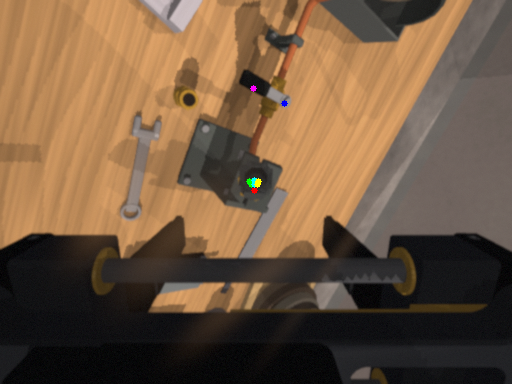

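```bash
python3 - <<'E'
from st import *
p=pickle.load(open('wrist1.pkl','rb'));W=cloud(p)
im=cv2.cvtColor(p['color'],cv2.COLOR_RGB2BGR)[130:225,180:310]
im=cv2.resize(im,None,fx=6,fy=6,interpolation=cv2.INTER_CUBIC);im=cv2.convertScaleAbs(im,alpha=2,beta=10)
cv2.imwrite('pics/w1z.png',im)
c=W.reshape(-1,3);L=(c-S.O)@S.R
sel=(abs(L[:,0])<.08)&(abs(L[:,1])<.08)&(L[:,2]>.14)&(L[:,2]<.26);q=L[sel]
print(len(q),q.mean(0),q.min(0),q.max(0))
d=np.zeros((384*512));d[sel]=(L[sel,2]-.13)/.09*255
d=d.reshape(384,512)[130:225,180:310].clip(0,255).astype(np.uint8)
cv2.imwrite('pics/w1d.png',cv2.resize(d,None,fx=6,fy=6,interpolation=cv2.INTER_NEAREST))
E
```

```text
1371 [-0.00905924  0.01589328  0.17466899] [-0.04074838 -0.0349876   0.14000607] [0.04453682 0.04283388 0.20314828]
```

View pics/w1z.png

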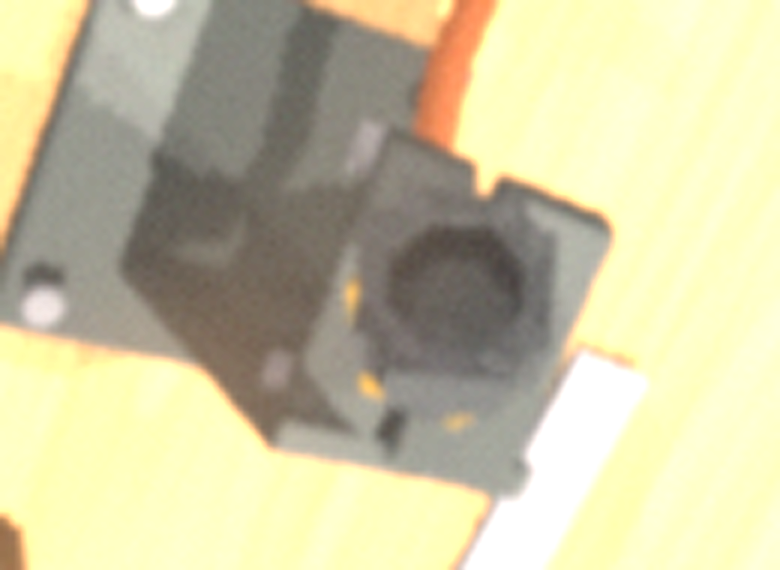

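View pics/w1d.png

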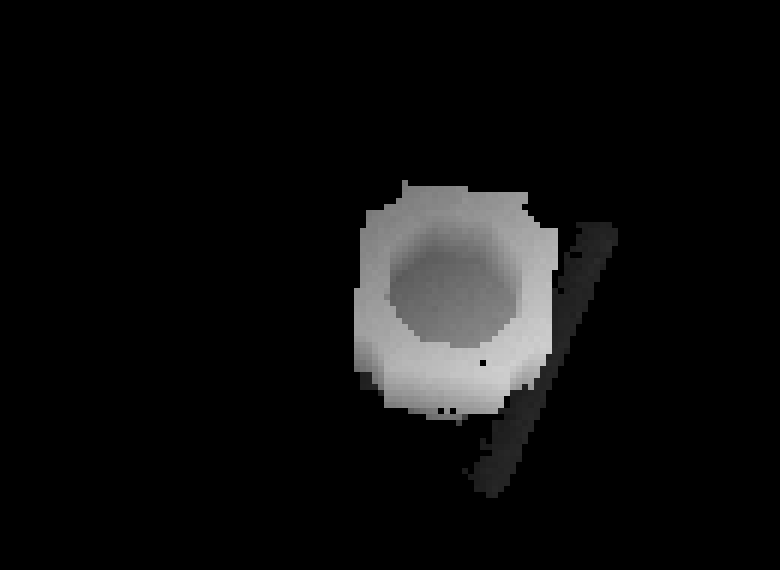

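```bash
cat > rim.py <<'E'
from st import *
from scipy.optimize import least_squares
def rimfit(p,S,b0,win=.045):
    """returns rim centre, normal (world), inliers"""
    W=cloud(p);c0=S.collar(b0,.042);n=S.bendR(b0)[:,2].copy();c=c0.copy()
    for it in range(8):
        D=W-c;h=D@n;r=np.linalg.norm(D-h[...,None]*n,axis=-1)
        tol=.006 if it<3 else .0025
        m=(np.abs(h)<tol)&(r<.0205)&(r>.0135)
        q=W[m];g=q.mean(0);_,_,vt=np.linalg.svd(q-g);nn=vt[2];nn*=np.sign(nn@n);n=nn
        # centre: hole = pixels whose ray hits plane; hole pixels are those deeper than plane by >4mm within r<.02
        K=p['intrinsics'];v,u=np.mgrid[0:384,0:512]
        ray=np.stack([(u-K[0,2])/K[0,0],(v-K[1,2])/K[1,1],np.ones_like(u,float)],-1)@p['R']
        cw=-p['R'].T@p['t']
        t=((g-cw)@n)/(ray@n);P=cw+t[...,None]*ray
        rr=np.linalg.norm(P-c,axis=-1)
        hole=(rr<.0165)&(((W-g)@n)<-.002)
        c=P[hole].mean(0)
    return c,n,m.sum(),hole.sum(),np.sqrt(hole.sum()/np.pi),np.abs((W[m]-g)@n).mean()
E
python3 - <<'E'
from rim import *
p=pickle.load(open('wrist1.pkl','rb'))
c,n,*r=rimfit(p,S,-1.5);print(c,n,r)
vn=S.V.T@n;print('tilt',np.degrees(np.arccos(vn[2])),'b',.45-np.arctan2(vn[1],vn[0]))
print('knee',c-.042*n,S.knee)
print('collar pred -1.5',S.collar(-1.5,.042))
E
```

```text
[0.47149784 0.07272042 0.18852617] [-0.572909    0.45946109  0.67872733] [np.int64(472), np.int64(386), np.float64(11.084566571000565), np.float64(0.000602623254821769)]
tilt 30.295946526831173 b -1.3979921634604628
knee [0.49556002 0.05342305 0.16001963] [0.498  0.0495 0.16  ]
collar pred -1.5 [0.47221413 0.06784681 0.1876131 ]
```

```bash
python3 - <<'E'
from st import *
p=pickle.load(open('wrist1.pkl','rb'));W=cloud(p)
hsv=cv2.cvtColor(p['color'],cv2.COLOR_RGB2HSV);h,s,v=[hsv[...,i].astype(int) for i in range(3)]
m=(h<12)&(s>130)&(v>50)&(W[...,2]>.035)&(W[...,2]<.065)&(W[...,0]>.4)
q=W[m];print(len(q),q.mean(0),q.min(0),q.max(0))
print(cv2.fitLine(q[:,:2].astype(np.float32),cv2.DIST_HUBER,0,.01,.01).ravel())
S=Stand((.4956,.0534),.04)
L=(W-S.O)@S.R
m=(L[...,2]>.078)&(L[...,2]<.1)&(L[...,1]>.05)&(L[...,1]<.2)&(abs(L[...,0])<.12)
q=L[m];vv=v[m]
print('lever',len(q),q.mean(0),q.min(0),q.max(0)); g=q[vv<70];print('grip',len(g),g.mean(0),g.min(0),g.max(0))
print(cv2.fitLine(q[:,:2].astype(np.float32),cv2.DIST_HUBER,0,.01,.01).ravel())
E
```

```text
750 [0.53342132 0.21689724 0.05203182] [0.5249091  0.08106512 0.04649024] [0.54433895 0.31390993 0.06380212]
[ 0.03165677 -0.9994988   0.53318083  0.21129028]
lever 783 [0.0032046  0.11930282 0.08767752] [-0.03269004  0.10911305  0.07993162] [0.05563448 0.13110688 0.09242139]
grip 468 [-0.01317556  0.11929861  0.08855735] [-0.03269004  0.10968093  0.0807795 ] [0.01068782 0.1298719  0.09107474]
[ 0.9991791  -0.04051058  0.0032046   0.11930282]
```

```bash
cat > st.py <<'E'
from h import *
S=Stand((.4956,.0534),.035)
E
python3 - <<'E'
from rim import *
from workcell import *
p=pickle.load(open('wrist1.pkl','rb'))
c,n,*r=rimfit(p,S,-1.4);vn=S.V.T@n;b=.45-np.arctan2(vn[1],vn[0]);print('b',b,(c-S.collar(b,.042))*1000)
for bb in np.arange(-1.4,.5,.2):
    c,R=S.grip(bb,1);q=inverse_kinematics(c+grasp_offset*R[:,2],quat(R));print(round(bb,2),q if q is None else q.round(3))
c,R=S.grip(b,1)
g=c+grasp_offset*R[:,2]
servo_line(g-.07*R[:,2],quat(R),speed=.15)
print(servo_line(g,quat(R),speed=.08,until_force=10))
s=read_state();print(s['clock'],(s['tool_pos']-g)*1000,s['ft_force'],s['grip_width'])
close(60)
s=read_state();print(s['clock'],(s['tool_pos']-g)*1000,s['ft_force'],s['moment'],s['grip_width'],s['joints'].round(3))
E
```

```text
b -1.4099430680843985 [-0.03998833  0.0223641   0.02008617]
-1.4 [-0.011  0.27   2.273  0.301  0.078 -0.619]
-1.2 [-0.01   0.27   2.266  0.267  0.085 -0.384]
-1.0 [-0.01   0.27   2.26   0.246  0.091 -0.163]
-0.8 [-0.011  0.27   2.253  0.237  0.098  0.045]
-0.6 [-0.014  0.27   2.247  0.237  0.104  0.243]
-0.4 [-0.018  0.27   2.242  0.244  0.11   0.433]
-0.2 [-0.023  0.269  2.238  0.257  0.115  0.615]
-0.0 [-0.03   0.269  2.235  0.275  0.119  0.792]
0.2 [-0.037  0.269  2.233  0.298  0.122  0.963]
0.4 [-0.044  0.268  2.233  0.324  0.124  1.131]
False
5.6583 [-0.01932634 -0.00863308  0.21336467] [-0.7363079   0.11419168  0.57351686] 0.09562039388077442
6.625 [0.30504244 0.0660785  0.21849733] [2.28819757 2.15382365 0.82537611] [ 0.30746268 -0.10345177  0.26006204] 0.035734422239368166 [-0.011  0.27   2.273  0.303  0.078 -0.631]
```

```bash
python3 - <<'E'
from rim import *
from workcell import *
b0=-1.41
bs=np.linspace(b0,.2,8)[1:]
for b in bs:
    c,R=S.grip(b,1);g=c+grasp_offset*R[:,2]+ R[:,2]*.0018*(b-b0)/(2*np.pi)
    L=np.linalg.norm(g-read_state()['tool_pos'])
    servo_line(g,quat(R),speed=max(L/.5,1e-3))
    s=read_state();print(round(b,2),round(s['clock'],2),s['ft_force'].round(1),s['moment'].round(2),round(s['grip_width'],4),'axis mom',(s['moment']@S.V[:,2]).round(2))
E
```

```text
-1.18 7.34 [1.7 3.5 1.5] [ 0.47 -0.17  0.17] 0.0359 axis mom -0.08
-0.95 8.02 [0.4 3.4 1.3] [ 0.57 -0.05  0.15] 0.0353 axis mom -0.16
-0.72 8.66 [-1.5  4.4  2.4] [0.75 0.16 0.29] 0.0357 axis mom -0.12
-0.49 9.28 [-2.7  6.   2.3] [0.92 0.27 0.41] 0.0357 axis mom -0.1
-0.26 9.87 [-2.   6.5  2.7] [1.14 0.29 0.47] 0.0358 axis mom -0.17
-0.03 10.43 [-2.2  9.2  2. ] [1.44 0.3  0.54] 0.0357 axis mom -0.26
0.2 10.99 [-2.8 11.7  1.6] [1.85 0.29 0.75] 0.0355 axis mom -0.28
```

```bash
python3 - <<'E'
from rim import *
from workcell import *
b0=-1.41
for b in (.33,.46):
    c,R=S.grip(b,1);g=c+grasp_offset*R[:,2]+ R[:,2]*.0018*(b-b0)/(2*np.pi)
    L=np.linalg.norm(g-read_state()['tool_pos'])
    servo_line(g,quat(R),speed=max(L/.4,1e-3))
    s=read_state();print(round(b,2),round(s['clock'],2),s['ft_force'].round(1),s['moment'].round(2),round(s['grip_width'],4),'axis mom',(s['moment']@S.V[:,2]).round(2))
Ra=Ro.from_quat(s['tool_rot']).as_matrix();print('tool rot err',Ro.from_matrix(R.T@Ra).as_rotvec().round(4))
pause(.3)
open_gripper()
servo_line(g-.15*R[:,2],speed=.25)
p=read_camera('wrist');pickle.dump(p,open('wrist2.pkl','wb'));cv2.imwrite('pics/w2.png',cv2.cvtColor(p['color'],cv2.COLOR_RGB2BGR))
p2=read_camera('scene');pickle.dump(p2,open('scene2.pkl','wb'));cv2.imwrite('pics/s2.png',cv2.cvtColor(p2['color'],cv2.COLOR_RGB2BGR))
c,n,*r=rimfit(p,S,.45);print(c,n,r,'tilt',np.degrees(np.arccos(n[2])));vn=S.V.T@n;print('b',.45-np.arctan2(vn[1],vn[0]),read_state()['clock'])
E
```

```text
0.33 11.42 [-2.  12.7  1.4] [2.1  0.23 0.92] 0.0358 axis mom -0.25
0.46 11.83 [-1.9 14.5  1.4] [2.27 0.2  1.  ] 0.0359 axis mom -0.27
tool rot err [ 0.0014 -0.0021 -0.0007]
[0.49602742 0.05306719 0.20149527] [-0.00305473 -0.00130832  0.99999448] [np.int64(464), np.int64(387), np.float64(11.098915530497878), np.float64(0.0005432288026505987)] tilt 0.1904003695095121
b 0.45241420738669225 14.075
```

View pics/w2.png

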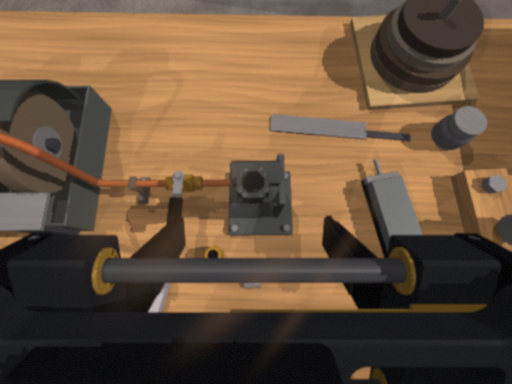

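View pics/s2.png

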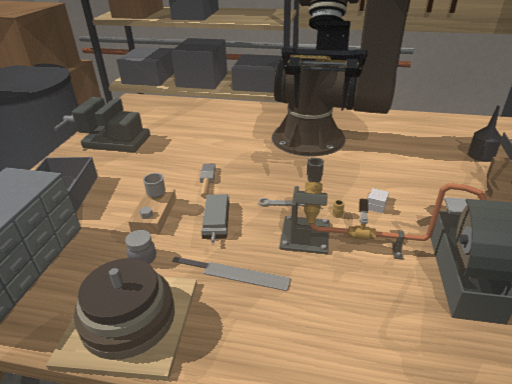

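The bend's mouth now faces up (tilt 0.2°), at (0.496, 0.053, 0.2015). In the scene view it stands vertically at (315,168). Next is the cup.

```bash
python3 - <<'E'
from st import *
from workcell import *
p=pickle.load(open('scene2.pkl','rb'))
q=read_camera('side')
for pp in (p,q):
    W=cloud(pp)
    for l in ['cup_center','cup_rack','plug','paste_jar']:
        for d in masks_of(pp,l)[:2] if pp is q else []:
            w=W[d['region']];w=w[~np.isnan(w[:,0])];print(l,round(d['p'],2),d['rect'],np.median(w,0).round(3),np.percentile(w,3,0).round(3),np.percentile(w,97,0).round(3))
W=cloud(p)
a=W[170:240,125:180].reshape(-1,3);t=a[(a[:,2]>.075)&(a[:,2]<.13)];print('scene cup',len(t),t.mean(0),t.min(0),t.max(0))
rk=a[(a[:,2]>.028)&(a[:,2]<.042)];print('rack',cv2.minAreaRect((rk[:,:2]*1000).astype(np.float32)))
E
```

```text
cup_center 0.97 [256.2, 290.9, 285.5, 334.7] [ 0.469 -0.368  0.076] [ 0.446 -0.39   0.05 ] [ 0.492 -0.341  0.094]
cup_rack 0.71 [242.6, 302.1, 338.7, 363.2] [ 0.507 -0.388  0.034] [ 0.431 -0.404  0.003] [ 0.577 -0.328  0.036]
plug 0.53 [302.6, 307.1, 324.3, 325.2] [ 0.548 -0.363  0.05 ] [ 0.535 -0.373  0.034] [ 0.563 -0.344  0.052]
paste_jar 0.65 [342.7, 276.5, 379.8, 324.1] [ 0.653 -0.34   0.043] [ 0.63  -0.356  0.001] [ 0.686 -0.3    0.063]
scene cup 265 [ 0.47025217 -0.36172477  0.08659904] [ 0.4427723  -0.38721557  0.07507609] [ 0.49808224 -0.33532764  0.09700292]
rack ((504.8572692871094, -358.6880187988281), (153.73699951171875, 77.32823181152344), 4.046873569488525)
```

```bash
cat >> h.py <<'E'
def down(psi): # jaw axis y at angle psi from world y
    y=np.array([-np.sin(psi),np.cos(psi),0]);z=np.array([0,0,-1.]);return np.c_[np.cross(y,z),y,z]
E
python3 - <<'E'
from st import *
from workcell import *
P=np.array([.470,-.363,.20])
for psi in (.07,.07+np.pi):
    for X in (P,S.knee+[0,0,.15]):
        q=inverse_kinematics(X,quat(down(psi)));print(psi,q if q is None else q.round(2))
print(read_state()['joints'].round(2))
E
```

```text
0.07 [-0.77  0.46  1.66 -0.    1.02 -2.41]
0.07 [-0.03  0.22  1.72 -0.    1.2  -1.67]
3.211592653589793 [-0.77  0.46  1.66 -0.    1.02  0.73]
3.211592653589793 [-0.03  0.22  1.72 -0.    1.2   1.48]
[-0.07 -0.07  2.17  0.1   0.52  1.4 ]
```

```bash
python3 - <<'E'
from st import *
from workcell import *
R=down(np.pi+.06)
move_ptp([.470,-.363,.19],quat(R))
p=read_camera('wrist');pickle.dump(p,open('wrist3.pkl','wb'));cv2.imwrite('pics/w3.png',cv2.cvtColor(p['color'],cv2.COLOR_RGB2BGR))
W=cloud(p);a=W.reshape(-1,3)
near=(abs(a[:,0]-.47)<.045)&(abs(a[:,1]+.363)<.045)
for lo,hi in ((.088,.105),):
    t=a[near&(a[:,2]>lo)&(a[:,2]<hi)];print(len(t),t.mean(0),cv2.minEnclosingCircle((t[:,:2]*1000).astype(np.float32)),np.percentile(t,[2,98],0))
    # robust circle fit on rim
    from scipy.optimize import least_squares
    f=least_squares(lambda x:np.hypot(t[:,0]-x[0],t[:,1]-x[1])-x[2],[.47,-.363,.026],loss='soft_l1',f_scale=.001);print('ring',f.x,np.abs(f.fun).mean())
m=masks_of(p,'cup_center');print([(round(d['p'],2),d['rect']) for d in m[:2]])
rk=a[(a[:,2]>.03)&(a[:,2]<.04)&(abs(a[:,0]-.505)<.1)&(abs(a[:,1]+.36)<.08)];print('rack',cv2.minAreaRect((rk[:,:2]*1000).astype(np.float32)))
print(read_state()['clock'])
E
```

```text
624 [ 0.46942824 -0.36434718  0.0930348 ] ((470.29638671875, -364.3355712890625), 26.79060173034668) [[ 0.44507551 -0.38947481  0.08897345]
 [ 0.49627521 -0.33890296  0.09484528]]
ring [ 0.4708791  -0.36436814  0.02451065] 0.0010555733577682423
[(0.86, [229.6, 165.7, 278.2, 219.4])]
rack ((505.2108154296875, -361.7268371582031), (150.0111083984375, 75.16355895996094), 4.641705513000488)
16.0083
```

View pics/w3.png

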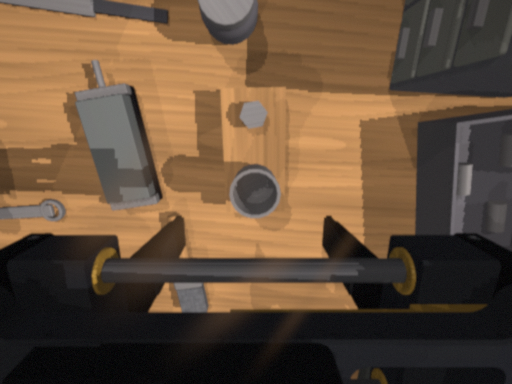

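```bash
python3 - <<'E'
from st import *
from workcell import *
R=down(np.pi+np.radians(4.64))
C=np.array([.4704,-.3644,.070-grasp_offset])
servo_line(C+[0,0,.06],quat(R),speed=.2)
print(servo_line(C,quat(R),speed=.12,until_force=8))
s0=read_state();close(30);s=read_state();print(s['grip_width'],(s['tool_pos']-C)*1000,s['ft_force']-s0['ft_force'])
servo_line(C+[0,0,.06],speed=.1)
s=read_state();print(s['grip_width'],s['ft_force']-s0['ft_force'],s['clock'])
E
```

```text
False
0.05068592524468784 [-0.03028525  0.08451794  0.03430258] [-0.06452169  1.05457101  1.15632637]
0.05068483538011712 [ 0.03934874  0.33584012 -2.80526701] 18.7333
```

```bash
python3 - <<'E'
from st import *
from workcell import *
from scipy.optimize import least_squares
R=down(np.pi+.035)
s=read_state();servo_line(s['tool_pos']+[0,0,.12],speed=.25)
M=np.array([.4960,.0531,.2015]);T=M+[0,0,.035-grasp_offset]
move_ptp(T+[0,0,.035],quat(R))
p=read_camera('wrist');pickle.dump(p,open('wrist4.pkl','wb'));cv2.imwrite('pics/w4.png',cv2.cvtColor(p['color'],cv2.COLOR_RGB2BGR))
q=read_camera('side');pickle.dump(q,open('side4.pkl','wb'))
q2=read_camera('scene');pickle.dump(q2,open('scene4.pkl','wb'))
s=read_state();print(s['clock'],s['tool_pos']-T)
a=cloud(p).reshape(-1,3);rz=s['tool_pos'][2]+grasp_offset+.024;print('rim z expected',rz)
t=a[(np.hypot(a[:,0]-M[0],a[:,1]-M[1])<.035)&(abs(a[:,2]-rz)<.006)]
f=least_squares(lambda x:np.hypot(t[:,0]-x[0],t[:,1]-x[1])-x[2],[M[0],M[1],.026],loss='soft_l1',f_scale=.001)
print(len(t),f.x,cv2.minEnclosingCircle((t[:,:2]*1000).astype(np.float32)),np.percentile(t,[2,98],0),np.median(t[:,2]))
for n,pp in (('side',q),('scene',q2)):
    u=proj(pp,M);x,y=int(u[0]),int(u[1]);im=cv2.cvtColor(pp['color'],cv2.COLOR_RGB2BGR)[max(0,y-50):y+40,x-50:x+50]
    cv2.imwrite(f'pics/{n}4.png',cv2.resize(im,None,fx=6,fy=6,interpolation=cv2.INTER_CUBIC))
E
```

```text
21.05 [ 0.00023417 -0.00079883  0.03482698]
rim z expected 0.2953269800165718
2431 [0.49718704 0.05181838 0.02484328] ((502.2582092285156, 53.33913040161133), 33.288841247558594) [[0.47086947 0.02331502 0.28976652]
 [0.52217866 0.0836806  0.30015181]] 0.29455498448701195
```

View pics/side4.png

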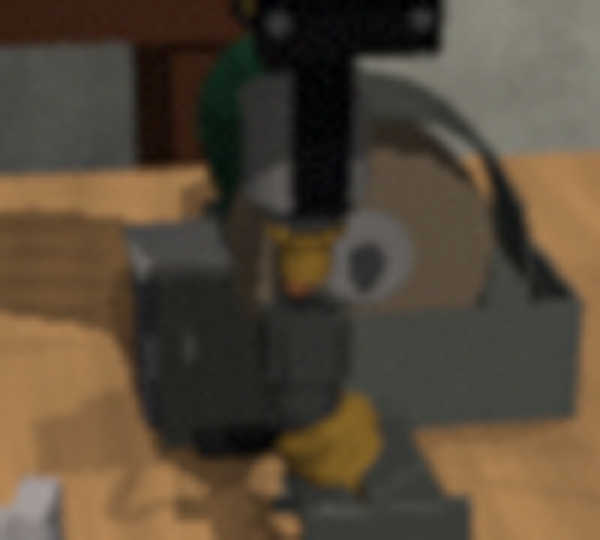

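View pics/scene4.png

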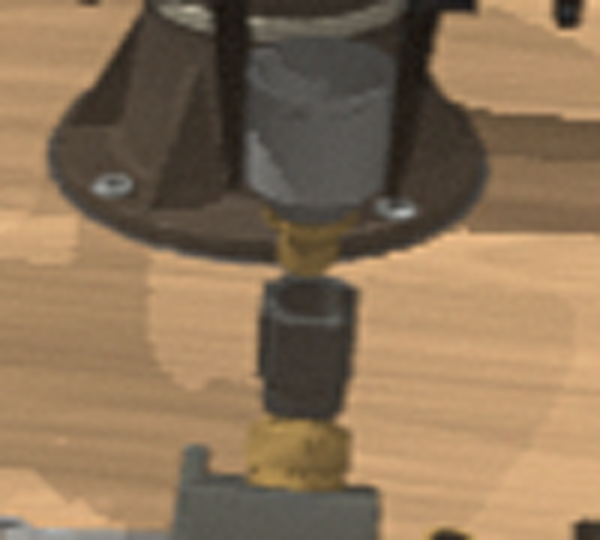

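View pics/w4.png

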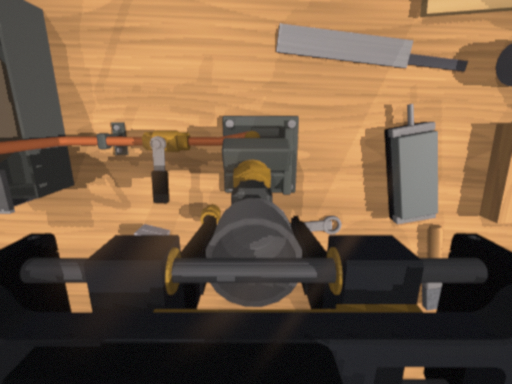

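```bash
python3 - <<'E'
from st import *
from workcell import *
M=np.array([.4960,.0531,.2015])
for n in('side','scene'):
    p=pickle.load(open(n+'4.pkl','rb'));print(n,[ (proj(p,M+d)).round(2) for d in ([0,0,-.014],[0,0,0],[0,0,.025],[0,0,.06],[.01,0,0],[0,.01,0])])
    u=proj(p,M);x,y=int(u[0]),int(u[1]);x0=x-50;y0=max(0,y-50)
    print([((proj(p,M+d)+.5-[x0,y0])*6).round(0) for d in ([0,0,-.014],[0,0,0],[0,0,.025],[0,0,.06])])
    im=cv2.cvtColor(p['color'],cv2.COLOR_RGB2BGR)[y0+25:y0+72,x0+25:x0+80]
    cv2.imwrite(f'pics/{n}4b.png',cv2.resize(im,None,fx=12,fy=12,interpolation=cv2.INTER_CUBIC))
print(read_state()['tool_pos'],read_state()['joints'].round(3))
E
```

```text
side [array([249.43, 151.96]), array([249.45, 146.83]), array([249.49, 137.46]), array([249.55, 123.9 ]), array([253.36, 146.63]), array([248.87, 145.36])]
[array([306., 339.]), array([306., 308.]), array([306., 252.]), array([306., 170.])]
scene [array([314.18, 167.41]), array([314.58, 162.06]), array([315.31, 152.26]), array([316.38, 138.  ]), array([314.2 , 164.38]), array([319.11, 162.45])]
[array([304., 335.]), array([306., 303.]), array([311., 245.]), array([317., 159.])]
[0.49623417 0.05230117 0.25252698] [-0.027  0.27   1.809 -0.     1.062  1.51 ]
```

View pics/side4b.png

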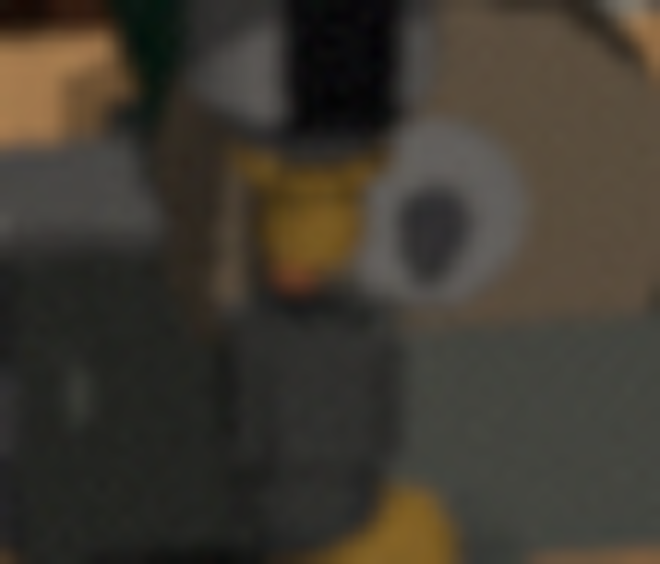

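```bash
python3 - <<'E'
from st import *
from workcell import *
R=down(np.pi+.035)
M=np.array([.4960,.0531,.2015]);T=M+[0,0,.035-grasp_offset]
servo_line(T+[0,0,.022],quat(R),speed=.08);pause(.15)
s0=read_state();print((s0['tool_pos']-T)*1000)
hit=servo_line(T+[0,0,.002],speed=.03,until_force=8)
s=read_state();print(hit,(s['tool_pos']-T)*1000,(s['ft_force']-s0['ft_force']).round(1),s['clock'])
if not hit:
    hit=servo_line(T+[0,0,-.004],speed=.015,until_force=12)
    s=read_state();print(hit,(s['tool_pos']-T)*1000,(s['ft_force']-s0['ft_force']).round(1),(s['moment']-s0['moment']).round(2),s['clock'])
q=read_camera('scene');u=proj(q,M);x,y=int(u[0]),int(u[1]);im=cv2.cvtColor(q['color'],cv2.COLOR_RGB2BGR)[y-50:y+40,x-50:x+50]
cv2.imwrite('pics/scene5.png',cv2.resize(im,None,fx=6,fy=6,interpolation=cv2.INTER_CUBIC))
E
```

```text
[ 0.1643222  -0.07894584 22.26820236]
False [0.09071785 0.01816135 2.07255053] [ 0.4 -0.4  0.7] 22.3333
True [0.26815445 0.02018768 0.28017194] [-1.4 -0.1  9.3] [0.08 0.3  0.01] 22.6167
```

View pics/scene5.png

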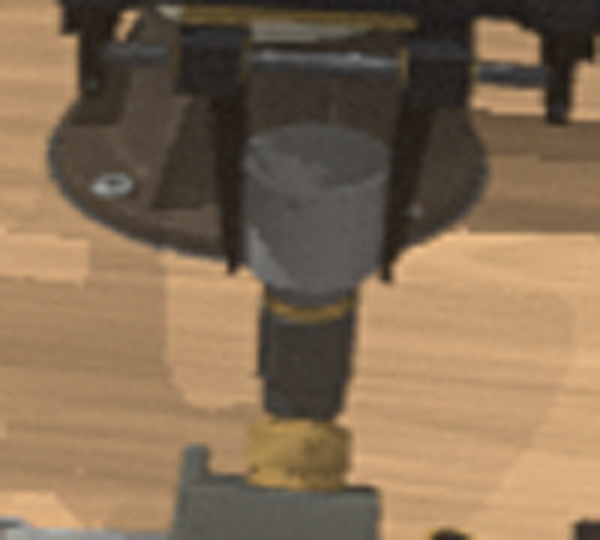

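```bash
python3 - <<'E'
from st import *
from workcell import *
R=down(np.pi+.035)
M=np.array([.4960,.0531,.2015]);T=M+[0,0,.035-grasp_offset]
s0=read_state()
hit=servo_line(T+[0,0,-.004],speed=.015,until_force=12)
s=read_state();print(hit,(s['tool_pos']-T)*1000,(s['ft_force']-s0['ft_force']).round(1),s['clock'])
pause(.1)
open_gripper()
up=s['tool_pos']+[0,0,.13];servo_line(up,speed=.2)
p=read_camera('wrist');pickle.dump(p,open('wrist6.pkl','wb'))
q=read_camera('scene');pickle.dump(q,open('scene6.pkl','wb'));q2=read_camera('side');pickle.dump(q2,open('side6.pkl','wb'))
for n,pp in (('scene',q),('side',q2)):
    u=proj(pp,M);x,y=int(u[0]),int(u[1]);im=cv2.cvtColor(pp['color'],cv2.COLOR_RGB2BGR)[y-50:y+40,x-50:x+80]
    cv2.imwrite(f'pics/{n}6.png',cv2.resize(im,None,fx=6,fy=6,interpolation=cv2.INTER_CUBIC))
cv2.imwrite('pics/w6.png',cv2.cvtColor(p['color'],cv2.COLOR_RGB2BGR))
a=cloud(p).reshape(-1,3)
t=a[(np.hypot(a[:,0]-M[0],a[:,1]-M[1])<.035)&(a[:,2]>.25)&(a[:,2]<.27)]
from scipy.optimize import least_squares
print(len(t),np.percentile(t,[2,50,98],0),cv2.minEnclosingCircle((t[:,:2]*1000).astype(np.float32)),read_state()['clock'])
rim=t[np.hypot(t[:,0]-M[0],t[:,1]-M[1])>.022];g=rim.mean(0);n=np.linalg.svd(rim-g)[2][2];print('rim z',g,'tilt deg',np.degrees(np.arccos(abs(n[2]))))
E
```

```text
True [0.53070249 0.01056472 0.15505694] [0.1 0.4 0.3] 22.875
757 [[0.47129723 0.02670725 0.25097629]
 [0.48980942 0.05147173 0.25999066]
 [0.52168345 0.07665195 0.26157005]] ((496.2785339355469, 52.00624084472656), 26.864900588989258) 24.8333
rim z [0.49428624 0.04994712 0.25924103] tilt deg 2.73852711322904
```

View pics/scene6.png

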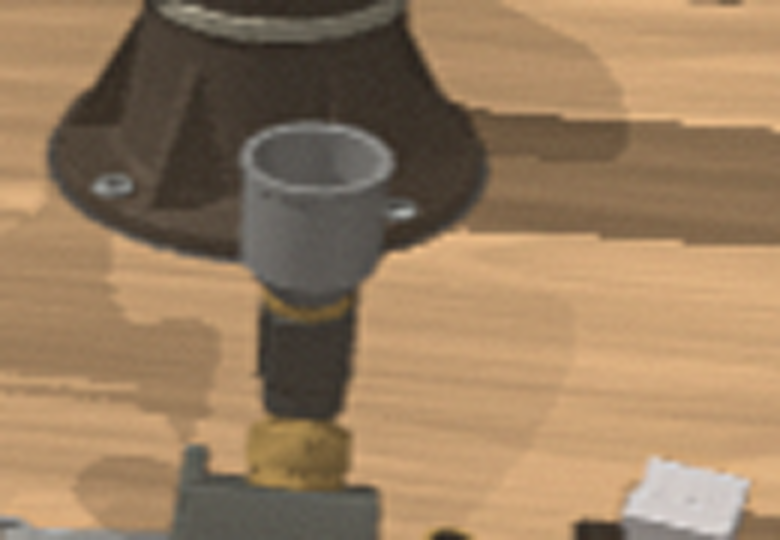

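View pics/side6.png

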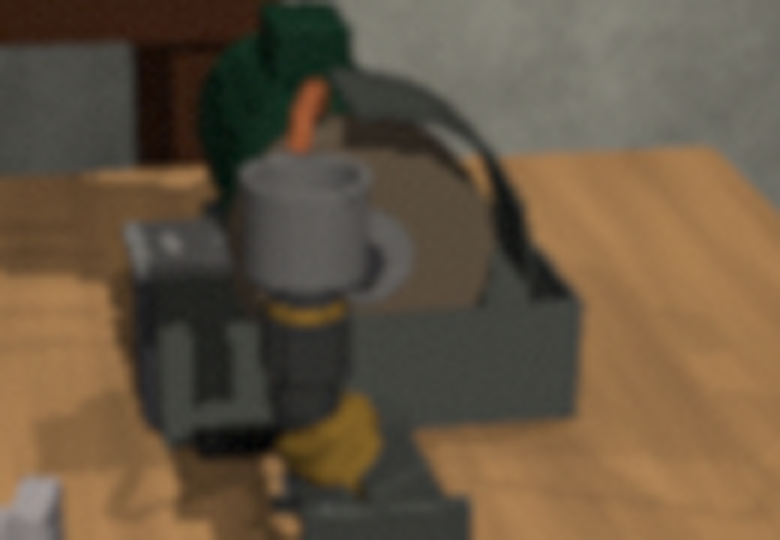

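View pics/w6.png

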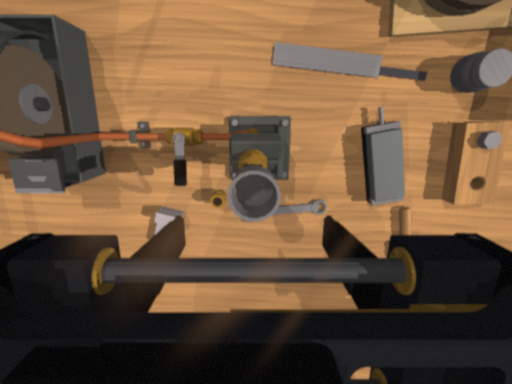

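Cup is seated: its rim is at z≈0.260 (0.2605 expected), and both views show it upright on the collar. Next, the lever.

```bash
cat > lev.py <<'E'
from st import *
def lev(a,extra=0.,r=.050,z=.070):
    f=np.clip(a/1.5,0,1)
    psi=-np.pi/2+.47*f+.035
    R=down(psi)
    d=S.R@np.array([-np.cos(a),np.sin(a),0]);m=S.R@np.array([np.sin(a),np.cos(a),0])
    ext=12e-3*abs(m@R[:,1])+10e-3*abs(m@R[:,0])
    P=S.w((.045,.118,z))+d*r-m*(.010+ext-extra)
    P[2]=z
    return P,quat(R)
E
python3 - <<'E'
from lev import *
from workcell import *
for a,e in ((0.04,-.014),(.5,0),(1,0),(1.55,0)):
    P,q=lev(a,e);j=inverse_kinematics(P,q);print(a,P,j if j is None else j.round(2))
P,q=lev(.04,-.014);print(inverse_kinematics(P+[0,0,.25],q))
print(read_state()['joints'].round(2),read_state()['tool_pos'])
E
```

```text
0.04 [0.48627083 0.13853653 0.07      ] [ 0.15  0.53  1.99 -0.    0.62  0.1 ]
0.5 [0.48043129 0.17275806 0.07      ] [ 0.22  0.54  1.98 -0.    0.62  0.02]
1 [0.48811934 0.20025301 0.07      ] [ 0.26  0.56  1.94 -0.    0.65 -0.08]
1.55 [0.50854205 0.22142194 0.07      ] [ 0.29  0.58  1.87 -0.    0.69 -0.21]
[ 1.46835942e-01  2.20084355e-01  1.69013284e+00 -4.44089210e-16
  1.23137546e+00  9.93026086e-02]
[-0.03  0.19  1.66  0.    1.29  1.51] [0.49622803 0.05311262 0.34667644]
```

```bash
python3 - <<'E'
from lev import *
from workcell import *
close(20)
P,q=lev(.04,-.012)
move_ptp(P+[0,0,.25],q)
print(servo_line(P+[0,0,.10],q,speed=.25))
print('down',servo_line(P,q,speed=.12,until_force=6))
s0=read_state();print(s0['clock'],s0['grip_width'],(s0['tool_pos']-P)*1000)
p=read_camera('scene');cv2.imwrite('pics/s7.png',cv2.cvtColor(p['color'],cv2.COLOR_RGB2BGR))
E
```

```text
False
down False
29.35 0.0006522972318771838 [0.39297444 0.08798165 0.68669461]
```

View pics/s7.png

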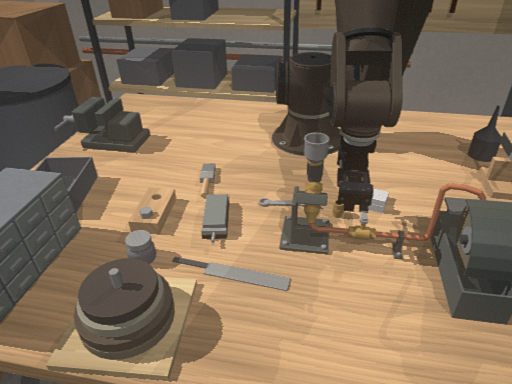

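The gripper is beside the lever at about (355,200), clear of the cup at (316,148). Now I'll sweep the lever.

```bash
python3 - <<'E'
from lev import *
from workcell import *
s0=read_state()
for a in (.04,.25,.5,.75,1.,1.25,1.4,1.5):
    P,q=lev(a,0.)
    hit=servo_line(P,q,speed=.05,until_force=12)
    s=read_state();print(a,hit,round(s['clock'],2),((s['tool_pos']-P)*1000).round(1),(s['ft_force']-s0['ft_force']).round(1))
    if hit: break
q=read_camera('wrist');cv2.imwrite('pics/w8.png',cv2.cvtColor(q['color'],cv2.COLOR_RGB2BGR))
q=read_camera('scene');cv2.imwrite('pics/s8.png',cv2.resize(cv2.cvtColor(q['color'],cv2.COLOR_RGB2BGR)[130:270,290:470],None,fx=4,fy=4,interpolation=cv2.INTER_CUBIC))
E
```

```text
0.04 False 29.79 [0.  0.4 0.1] [-0.6 -1.7 -0.1]
0.25 False 30.12 [-0.1  0.1 -0. ] [-0.3 -2.  -0.9]
0.5 False 30.52 [-0.1  0.1 -0. ] [ 0.5 -1.1 -1. ]
0.75 False 30.94 [-0.1  0.1 -0.1] [-0.5 -1.3  0.8]
1.0 False 31.39 [ 0.   0.2 -0. ] [-0.5 -1.2 -0.4]
1.25 False 31.84 [-0.   0.1 -0. ] [-0.5 -1.3 -0.5]
1.4 False 32.13 [-0.1 -0.  -0. ] [-1.7 -1.4 -0.8]
1.5 False 32.38 [-0.1 -0.  -0.1] [-2.  -1.9 -1.2]
```

View pics/w8.png

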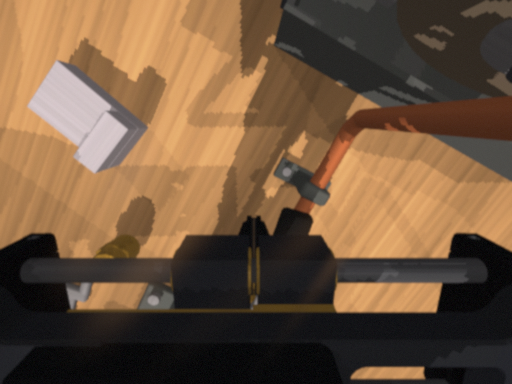

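View pics/s8.png

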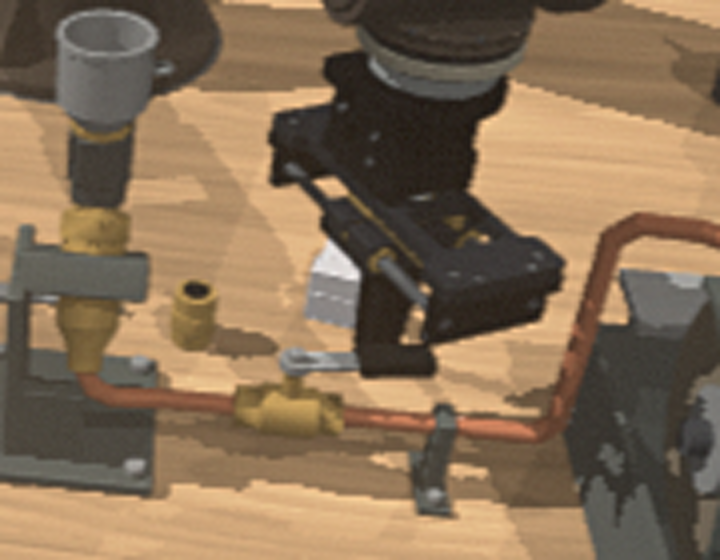

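```bash
python3 - <<'E'
from lev import *
from workcell import *
s0=read_state()
P,q=lev(1.55,.006)
hit=servo_line(P,q,speed=.02,until_force=7)
s=read_state();print(hit,round(s['clock'],2),((s['tool_pos']-P)*1000).round(1),(s['ft_force']-s0['ft_force']).round(1))
# retreat in -x (stand), then up
back=s['tool_pos']-S.R@np.array([.03,0,0])
servo_line(back,speed=.1);servo_line(back+[0,0,.30],speed=.25)
for n in('scene','side','wrist'):
    p=read_camera(n);pickle.dump(p,open(n+'9.pkl','wb'));cv2.imwrite(f'pics/{n}9.png',cv2.cvtColor(p['color'],cv2.COLOR_RGB2BGR))
p=pickle.load(open('wrist9.pkl','rb'));W=cloud(p);v=p['color'].max(-1)
L=(W-S.O)@S.R;m=(L[...,2]>.078)&(L[...,2]<.1)&(L[...,1]>.1)&(L[...,1]<.22)&(abs(L[...,0]-.03)<.06)
g=L[m];print(len(g),g.mean(0),g.min(0),g.max(0))
l=cv2.fitLine(g[:,:2].astype(np.float32),cv2.DIST_HUBER,0,.01,.01).ravel();print(l,'cock',np.pi/2-np.arctan2(-l[0],l[1]) if l[1]>0 else np.pi/2-np.arctan2(l[0],-l[1]))
p=pickle.load(open('scene9.pkl','rb'));cv2.imwrite('pics/s9.png',cv2.resize(cv2.cvtColor(p['color'],cv2.COLOR_RGB2BGR)[130:270,290:470],None,fx=4,fy=4,interpolation=cv2.INTER_CUBIC));print(read_state()['clock'])
E
```

```text
True 32.93 [-1.2  0.2 -0.4] [-0.5  0.2  2.1]
501 [0.04464    0.1574375  0.08788062] [0.03522035 0.10962216 0.08012711] [0.0556421  0.19630848 0.09384657]
[ 0.00512689 -0.9999869   0.04464     0.1574375 ] cock 1.5656694
34.875
```

View pics/s9.png

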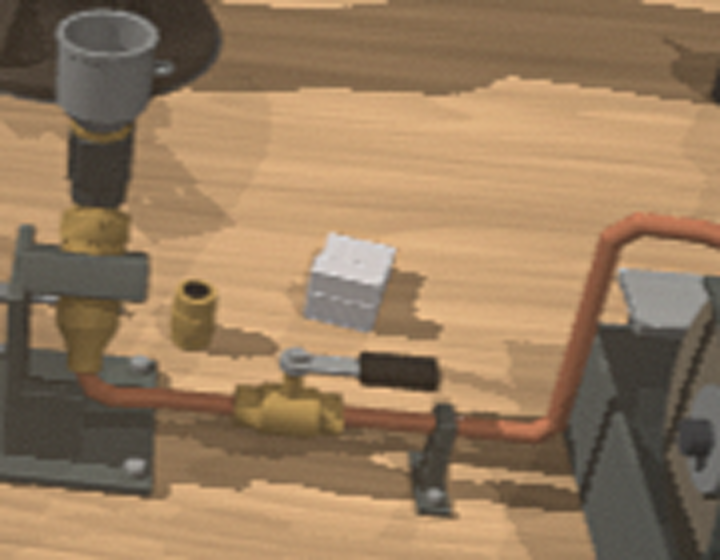

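View pics/wrist9.png

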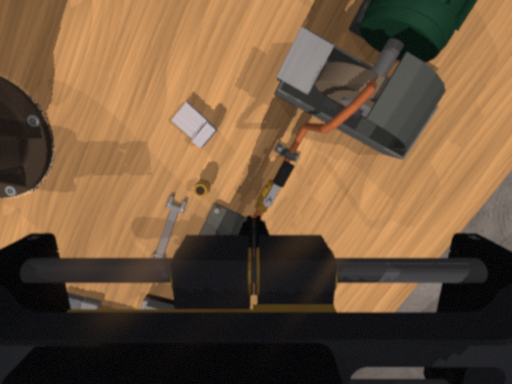

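View pics/side9.png

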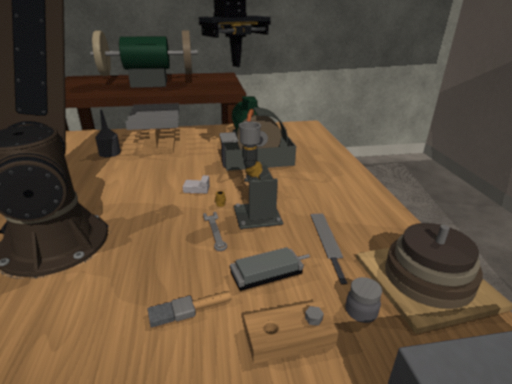

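Cock reads about 1.566 rad, with the lever along the pipe. The cup stands upright on the bend, the other things are in place, and the arm is clear, so I'm handing in.

```bash
python3 - <<'E'
from workcell import *
pause(.3);print(close_job());print(read_state()['clock'])
E
```

```text
the job is handed in; nothing more can be done
None
the job is handed in; nothing more can be done
```

The drip is set up and the job is handed in, at about 35 s on the robot's clock. `close_job` gives no verdict, so the results below are my own checks.

- **Bend:** screwed from about -1.41 to 0.45 rad. After I let go, the wrist depth picture showed the mouth 0.2° off vertical.
- **Cup:** moved from the rack into the mouth and pushed until contact, within 0.3 mm of the expected height. Its rim is at z ≈ 0.260 m (0.2605 expected) and about 1 mm off the mouth's centre.
- **Cup tilt:** a rough plane fit to the rim gave 2.7°, but it took in some inner-wall points. Both outside cameras show the cup upright.
- **Cock:** pushed until the force limit stopped it. A line fit to the lever gave about 1.57 rad, so it lies along the pipe.
- **Bench:** the last pictures show nothing else visibly moved and the arm clear of everything. I checked this by eye and did not measure it. I also did not re-measure the bend's angle after seating the cup, but it still looks vertical.

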